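# Drop a flat cell into the battery collection box

## Task

A flat battery lies on the loading chute of the battery collection box, held back by the closed lid. Press the lever pad beside the box right down with the fingertips so that the lid swings fully open, keep it down until the battery has rolled in, then ease the lever up again so that the lid comes down gently and does not slam, and leave the box shut. Work only the lever: do not touch the battery or the lid, pick nothing up, and leave the things lying around where they are.

Things in the scene. Friction and masses are not known exactly. Their poses are not given: they have to be found in the camera images.
- collection_box: Battery collection box, fixed to the worktop: grey sheet steel, 160 mm deep (x), 180 wide (y), 115 high. Origin: centre of its underside. x points from its front (chute, towards the robot) to its back (lid hinge), y to its left, z up. Lid hinged at the back top edge, 270 mm high when open. The chute, 126 mm wide, sticks out in front to x = -143 mm, z 90 to 115 mm. Lever on the right (-y) side.
- lever_pad (a point): Centre of the top face of the lever's black ribbed pad: 36 mm (box x) x 52 mm (box y) x 12 mm thick. Lid shut: at (-105, -172, 108) mm in the box frame, free air above and below, its near edge 56 mm from the box's side. Pressed right down it has gone 58 mm down (top 50 mm above the worktop) and 6 mm to -x, and has tilted with the lever.
- lever (a joint): Lever angle: 0 = up, lid shut; 0.53 rad = right down on its stop, lid fully open (a rod opens the lid about 2 rad per rad of lever). Pivot at x = 0, z = 68 mm of the box, on its right side; the pad is on its front end. The pad pushes back up with about 4 to 10 N all the way (lid weight); let go, the lever flies up and the lid slams. No latch.
- lid: The bare sheet-metal lid, 166 mm deep by 186 mm wide with a 31 mm front apron that blocks the chute's mouth. Origin on the hinge line, centre of its width, 122 mm above the worktop; the same axes as the box when shut; it tilts up about its y axis. It has no handle: it is worked by the lever.
- cell_centre (a point): Centre of the battery on the chute: a round AA cell 14.5 mm in diameter and 50 mm long (along its y axis), lying across the chute against the lid's apron, about 100 mm above the worktop. It rolls down into the box by itself once the lid is open by about 0.2 rad, within about a second.
- spent_cell: The same battery as a body; origin on its surface, 7 mm from its centre, and turning with it as it rolls.
- torch_mid (a point): Bystander: a grey torch lying on the worktop, 32 x 109 x 32 mm; the point is its centre, 16 mm up.
- solenoid_valve: Bystander: a solenoid valve (black coil block on a brass foot), 46 x 48 x 58 mm, standing on the worktop; origin under its centre.
- screwdriver_yellow: Bystander: a screwdriver with a yellow handle lying on the worktop, 27 x 188 x 35 mm; origin under its centre, y along its length.

How it is judged:
By the outcome, as a careful person would: the job done as asked, in the order asked, and still so for the second after the job is handed in, with the robot touching nothing.
It also fails if it takes over 45 s, if anything falls off the work surface, if the arm or the gripper's body presses on something with over 40 N, if the wrist force passes 120 N, or if a joint passes its speed limit or range.

## Robot

A 6-joint arm with a two-finger parallel gripper is mounted at the origin on a cart in front of the work surface, level with it; the furniture and walls round the work are solid. World frame = base frame: x ahead of the robot, y to its left, z up, the work surface at z = 0. Lengths are in m, angles in rad, forces in N, time in s.
With the tool pointing down it reaches from about 0.325 to 0.85 m from the base axis. Payload 15.5 kg.
Tool frame: the origin (TCP) lies between the finger pads; the fingertips stand 22 mm ahead of it and the grasp point (between the pads) lies 3 mm ahead of it; z points along the fingers, y is the line along which they close (so a half turn about z gives the same grasp; the last joint's range is limited). The gripper opens to 91 mm and grips with 3 to 60 N. Pads are 32 mm wide; open, the fingers measure 118 mm over their backs; the gripper's body (76 mm by 178 mm) begins 60 mm behind the grasp point.
Start: joints at [1.183, 0.494, 1.345, -0, 1.302, -0.096], TCP at [0.18, 0.598, 0.236] pointing down, gripper open.
Joint ranges: [-2.91, 2.91], [-0.82, 2.16], [0.22, 2.67], [-1.22, 4.37], [0.12, 2.79], [-3.08, 3.08]. Speed limits (rad/s): [1.89, 1.89, 2.57, 3.01, 3.01, 3.01].

## Interface

Orientations are given as a 3x3 rotation matrix whose columns are the frame's x, y, z axes.
In Python, from rig import telemetry, viewer, env gives the robot as it stands. The module is installed in compiled form; this text tells all that it offers.
- The arm moves only by the tool play_rows, never from a script. Its argument "plan" is one flat list of numbers, 7 for each row, row after row: the shift along the tool's x, y, z in m, then the turn, a rotation vector about the tool's x, y, z in degrees, then the closure, from 0 (fully open) to 1 (shut). In form: [x, y, z, rx, ry, rz, grip, x, y, z, rx, ry, rz, grip, ...]. A call has 1 to 20 rows; each row shifts and turns the commanded pose from where the row before left it, along the tool's axes as they then stand; what a row does not reach is not made up. A row lasts 1/12 s, in which the tool goes at most 41.7 mm and 7.16 degrees, less where a joint would pass 70% of its speed; a pose out of reach is approached as far as the arm can. A call with a gripper value outside its range is refused whole. The fingers move at their own pace and stop on an object; the grip force is fixed at half the most. Time passes only in rows, so rows that do not move let the fingers close. It gives the time, the measured TCP pose, the force, the opening and the grip force at its end, in the units of the state.
- telemetry.get_obs(): the state, without advancing time (a new reading comes with each control period).
- viewer.grab_frame(name): name is "side" or "top"; returns a dict with "image" (384x512x3 uint8, blue, green, red), "range_z" (384x512 float32, m along the optical axis (not along the pixel's ray), 0 where there is no reading), "fx", "fy", "cx", "cy" (pixels), "distortion" ([k1, k2, p1, p2, k3] as OpenCV has them; the pictures are not rectified), "T" (4x4, takes a point from camera to world coordinates). Camera axes: x right, y up, looking along -z (the intrinsics and any distortion apply to the point x, -y, -z); pixel columns grow to the right and rows downward; lengths in m; the calibration is good to about 2 mm. A picture is of the moment at which its call begins.
- env.sign_off(): hands the job in; it is judged then, once.
The state is a dict: "t": time; "joint_positions": joint angles; "joint_vel": joint speeds; "effort": joint torques, N m; "tool_pos": TCP position; "tool_rot": TCP orientation; "ft_force": force on the tool from outside, world axes, zero at the start; "moment": the same for the moment, N m; "finger_gap": opening from 0.0 (shut) to 1.0 (fully open); "gripper_force": force on a finger pad.
Only numpy, scipy, OpenCV 4.12 (cv2) and the standard library are available. Lean on these libraries where they do the work, as an engineer would, in place of code of your own. Each camera call takes 0.05 s, during which the arm holds its last target. There are 200 camera calls.

## Working session

There is one attempt and no reset: what is moved stays moved. The work goes in short steps, Python scripts to look and compute and a tool call to move; the robot and the scene stay as the last step left them, time stands still between calls to the robot, and variables do not carry over. Pictures are saved under pics/ and viewed, at most 10 in all, crops included, and the job is handed in when it is done.

Besides the shell and the picture viewer there is one more tool, called after "Call:" by a JSON object that holds its "method" and its "body", one argument or row to a line. play_rows: Moves the arm, as the interface text tells. Its arguments: {"type":"object","properties":{"plan":{"type":"array","items":{"type":"number"}}},"required":["plan"]}

```bash
mkdir -p pics
cat > h.py <<'E'
import numpy as np, cv2
from rig import telemetry, viewer, env
def world(f):
    h,w=f["range_z"].shape
    K=np.array([[f["fx"],0,f["cx"]],[0,f["fy"],f["cy"]],[0,0,1.]])
    u,v=np.meshgrid(np.arange(w),np.arange(h))
    p=cv2.undistortPoints(np.stack([u,v],-1).reshape(-1,1,2).astype(np.float64),K,np.array(f["distortion"],float)).reshape(h,w,2)
    z=f["range_z"]; P=np.stack([p[...,0]*z,-p[...,1]*z,-z,np.ones_like(z)],-1)
    W=(P@np.array(f["T"]).T)[...,:3]; W[z<=0]=np.nan
    return W
E
python3 - <<'E'
from h import *
o=telemetry.get_obs();print(o["tool_pos"],o["tool_rot"],o["ft_force"],o["t"])
for n in("top","side"):
    f=viewer.grab_frame(n);cv2.imwrite(f"pics/{n}0.png",f["image"]);np.save(f"{n}_w.npy",world(f));np.save(f"{n}_i.npy",f["image"]);print(n,np.round(f["T"],2).tolist(),f["fx"])
E
```

```text
[0.18026028 0.59805573 0.23533902] [[-9.57443685e-01  2.88619795e-01 -4.52397667e-04]
 [ 2.88620132e-01  9.57442997e-01 -1.15163671e-03]
 [ 1.00759827e-04 -1.23319837e-03 -9.99999235e-01]] [-0.12676144  1.02683009  0.28761644] 0.0
top [[0.03, 0.99, -0.17, 0.38], [-1.0, 0.02, -0.0, 0.0], [-0.0, 0.17, 0.99, 1.25], [0.0, 0.0, 0.0, 1.0]] 415.30209390474107
side [[0.82, 0.22, -0.52, -0.12], [-0.57, 0.31, -0.76, -1.01], [-0.01, 0.92, 0.38, 0.62], [0.0, 0.0, 0.0, 1.0]] 377.6407009382822
```

View pics/top0.png

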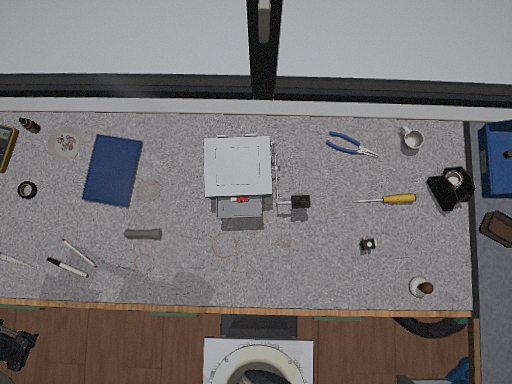

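View pics/side0.png

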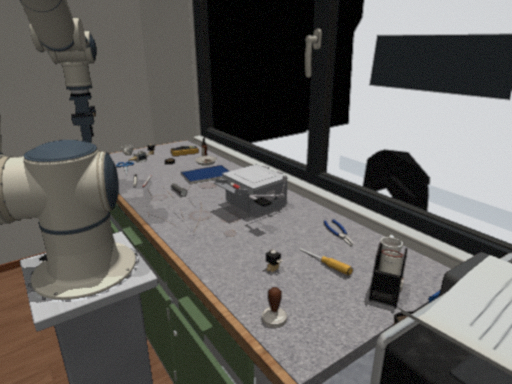

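The top view shows the box lid at about (238,166), the red cell at (241,199) and the black pad at (301,201). The side view shows the box at (255,190). Next I measure the pad and lid.

Run:
```python
from h import *
W=np.load("top_w.npy");I=np.load("top_i.npy").astype(int)
def sub(u0,u1,v0,v1,m):
    M=np.zeros(m.shape,bool);M[v0:v1,u0:u1]=1;return M&m
z=W[...,2]
dark=I.max(-1)<70
pm=sub(285,318,190,212,dark&(z>.08))
print("pad n",pm.sum(),np.nanmean(W[pm],0),np.nanmin(W[pm],0),np.nanmax(W[pm],0))
ys,xs=np.nonzero(pm);print(cv2.minAreaRect(W[pm][:,:2].astype(np.float32)))
lm=sub(195,275,125,205,(z>.112)&(z<.14)&(I.min(-1)>120))
n,l,s,_=cv2.connectedComponentsWithStats(lm.astype(np.uint8)); k=1+s[1:,4].argmax();lm=l==k
print("lid",s[k],np.nanmean(W[lm],0),cv2.minAreaRect(W[lm][:,:2].astype(np.float32)))
r=sub(225,260,190,210,(I[...,2]>I[...,1]+60));print("cell red",r.sum(),np.nanmean(W[r],0))
```

```text
pad n 234 [ 0.541204   -0.10707108  0.10863593] [ 0.52220817 -0.13161782  0.10155052] [ 0.55993125 -0.08145744  0.11498424]
((0.541378915309906, -0.1071038469672203), (0.035569850355386734, 0.05018089339137077), 4.601319789886475)
lid [ 203  133   70   64 3913] [0.6351565  0.07038597 0.12208807] ((0.6400150060653687, 0.07099980115890503), (0.17489777505397797, 0.18845035135746002), 3.7522432804107666)
cell red 39 [0.54606262 0.05568262 0.10577394]
```

```bash
cat >> h.py <<'E'
from scipy.linalg import logm
yaw=0.068; Rb=np.array([[np.cos(yaw),-np.sin(yaw),0],[np.sin(yaw),np.cos(yaw),0],[0,0,1]])
pad=np.array([.541,-.107,.1085])
def pose(a,lift=0.):   # tool pose with tips on pad at lever angle a
    d=np.array([-105*np.cos(a)-40*np.sin(a)+105, -4, 40*np.cos(a)-105*np.sin(a)-40])/1000
    z=np.array([np.sin(a),0,-np.cos(a)]); y=np.array([np.cos(a),0,np.sin(a)])
    R=Rb@np.stack([np.cross(y,z),y,z],1)
    T=np.eye(4);T[:3,:3]=R;T[:3,3]=pad+Rb@d-R[:,2]*.022+[0,0,lift];return T
def cur():
    o=telemetry.get_obs();T=np.eye(4);T[:3,:3]=o["tool_rot"];T[:3,3]=o["tool_pos"];return T
def twist(A,B):
    L=np.real(logm(np.linalg.inv(A)@B));w=np.degrees([L[2,1],L[0,2],L[1,0]]);return np.r_[L[:3,3],w]
E
python3 - <<'E'
from h import *
np.set_printoptions(suppress=True,precision=5)
B=pose(0);print(B);B[2,3]=.235
print(twist(cur(),B)/28)
for a in np.linspace(0,.53,9)[1:]: print(a,twist(pose(a-.53/8),pose(a)))
E
```

```text
[[-0.06795  0.99769  0.       0.54127]
 [ 0.99769  0.06795  0.      -0.11099]
 [ 0.       0.      -1.       0.1305 ]
 [ 0.       0.       0.       1.     ]]
[-0.02961 -0.00607  0.00002 -0.00209  0.00111  2.47601]
0.06625 [ 0.      -0.00411  0.00696 -3.79585  0.       0.     ]
0.1325 [ 0.      -0.00411  0.00696 -3.79585  0.       0.     ]
0.19875 [ 0.      -0.00411  0.00696 -3.79585  0.       0.     ]
0.265 [-0.      -0.00411  0.00696 -3.79585  0.       0.     ]
0.33125000000000004 [-0.      -0.00411  0.00696 -3.79585  0.       0.     ]
0.3975 [ 0.      -0.00411  0.00696 -3.79585  0.       0.     ]
0.46375 [ 0.      -0.00411  0.00696 -3.79585 -0.       0.     ]
0.53 [-0.      -0.00411  0.00696 -3.79585  0.       0.     ]
```

Call:
{"method": "play_rows", "body": {
  "plan": [-0.0296, -0.0061, 0, 0, 0, 2.48, 1, -0.0296, -0.0061, 0, 0, 0, 2.48, 1, -0.0296, -0.0061, 0, 0, 0, 2.48, 1, -0.0296, -0.0061, 0, 0, 0, 2.48, 1, -0.0296, -0.0061, 0, 0, 0, 2.48, 1, -0.0296, -0.0061, 0, 0, 0, 2.48, 1, -0.0296, -0.0061, 0, 0, 0, 2.48, 1, -0.0296, -0.0061, 0, 0, 0, 2.48, 1, -0.0296, -0.0061, 0, 0, 0, 2.48, 1, -0.0296, -0.0061, 0, 0, 0, 2.48, 1, -0.0296, -0.0061, 0, 0, 0, 2.48, 1, -0.0296, -0.0061, 0, 0, 0, 2.48, 1, -0.0296, -0.0061, 0, 0, 0, 2.48, 1, -0.0296, -0.0061, 0, 0, 0, 2.48, 1]
}}

```text
t: 1.27
tool_pos: [0.478, 0.3048, 0.2357]
tool_rot: [[-0.621, 0.784, -0.0], [0.784, 0.621, -0.0], [0.0, -0.0, -1.0]]
ft_force: [1.1, -0.3, 0.4]
finger_gap: 0.017
gripper_force: 0.0
```

Call:
{"method": "play_rows", "body": {
  "plan": [-0.0296, -0.0061, 0, 0, 0, 2.48, 1, -0.0296, -0.0061, 0, 0, 0, 2.48, 1, -0.0296, -0.0061, 0, 0, 0, 2.48, 1, -0.0296, -0.0061, 0, 0, 0, 2.48, 1, -0.0296, -0.0061, 0, 0, 0, 2.48, 1, -0.0296, -0.0061, 0, 0, 0, 2.48, 1, -0.0296, -0.0061, 0, 0, 0, 2.48, 1, -0.0296, -0.0061, 0, 0, 0, 2.48, 1, -0.0296, -0.0061, 0, 0, 0, 2.48, 1, -0.0296, -0.0061, 0, 0, 0, 2.48, 1, -0.0296, -0.0061, 0, 0, 0, 2.48, 1, -0.0296, -0.0061, 0, 0, 0, 2.48, 1, -0.0296, -0.0061, 0, 0, 0, 2.48, 1, -0.0296, -0.0061, 0, 0, 0, 2.48, 1, 0, 0, 0, 0, 0, 0, 1, 0, 0, 0, 0, 0, 0, 1]
}}

```text
t: 2.6
tool_pos: [0.5547, -0.1046, 0.2356]
tool_rot: [[-0.064, 0.998, -0.001], [0.998, 0.064, 0.0], [0.0, -0.0, -1.0]]
ft_force: [0.2, 0.3, -0.7]
finger_gap: 0.006
gripper_force: 0.0
```

Run:
```python
from h import *
np.set_printoptions(suppress=True,precision=4)
f=viewer.grab_frame("side");cv2.imwrite("pics/side1.png",cv2.resize(f["image"][120:260,150:350],None,fx=4,fy=4))
print(telemetry.get_obs()["joint_positions"],telemetry.get_obs()["ft_force"],telemetry.get_obs()["finger_gap"]);print(twist(cur(),pose(0,.01)))
```

```text
[-0.2904  0.4089  1.4975  0.0002  1.2359 -0.3556] [-1.2426  0.6619  0.4926] 0.007839705978431295
[-0.0066 -0.014   0.0951 -0.0319 -0.0239 -0.1604]
```

View pics/side1.png

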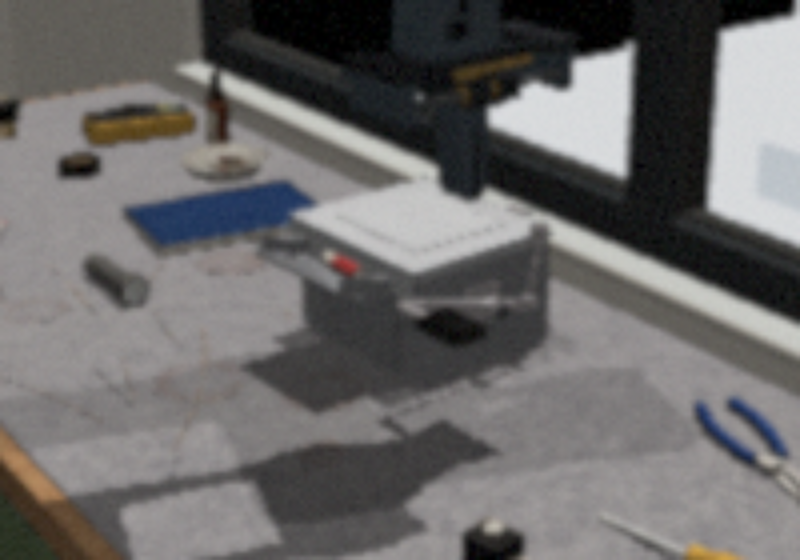

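The crop shows the closed fingers above and the pad free at crop (450,325). Next: correct sideways and descend to 10 mm above the pad.

Call:
{"method": "play_rows", "body": {
  "plan": [-0.0033, -0.007, 0.01, 0, 0, 0, 1, -0.0033, -0.007, 0.015, 0, 0, 0, 1, 0, 0, 0.02, 0, 0, 0, 1, 0, 0, 0.02, 0, 0, 0, 1, 0, 0, 0.02, 0, 0, 0, 1, 0, 0, 0.01, 0, 0, 0, 1, 0, 0, 0, 0, 0, 0, 1, 0, 0, 0, 0, 0, 0, 1]
}}

```text
t: 3.32
tool_pos: [0.5416, -0.1101, 0.1411]
tool_rot: [[-0.067, 0.998, -0.001], [0.998, 0.067, 0.0], [0.0, -0.001, -1.0]]
ft_force: [0.5, 0.1, 0.0]
finger_gap: 0.004
gripper_force: 0.0
```

```bash
python3 - <<'E'
from h import *
np.set_printoptions(suppress=True,precision=4)
for n in("top","side"):
    f=viewer.grab_frame(n);c=f["image"][150:230,200:350] if n=="top" else f["image"][130:230,200:350]
    cv2.imwrite(f"pics/{n}2.png",cv2.resize(c,None,fx=4,fy=4))
print(telemetry.get_obs()["ft_force"]);print(twist(cur(),pose(0,0)))
E
python3 -c "
import cv2,numpy as np
a,b=cv2.imread('pics/top2.png'),cv2.imread('pics/side2.png');cv2.imwrite('pics/c2.png',cv2.resize(np.vstack([a,b]),None,fx=.8,fy=.8))"
```

```text
[ 0.2403 -0.5139  0.6183]
[-0.0003 -0.001   0.0115  0.0826  0.0302 -0.0793]
```

View pics/c2.png

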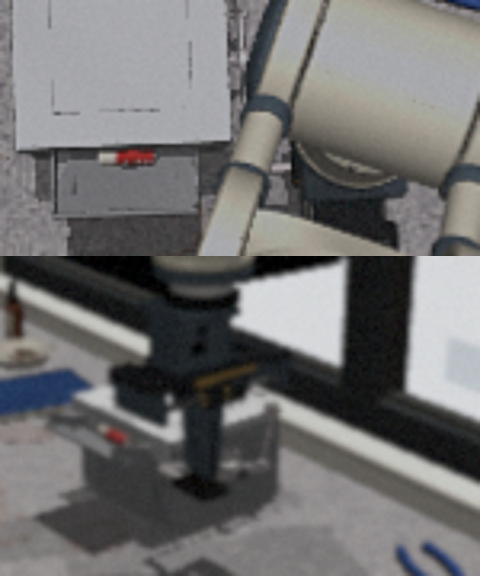

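The crops show the fingertips just above the pad (side crop about (200,485)), and the wrist clear of the lid's side. Now the press.

Call:
{"method": "play_rows", "body": {
  "plan": [0, -0.001, 0.004, 0, 0, 0, 1, 0, 0, 0.004, 0, 0, 0, 1, 0, 0, 0.0035, 0, 0, 0, 1, 0, -0.00206, 0.00348, -1.9, 0, 0, 1, 0, -0.00206, 0.00348, -1.9, 0, 0, 1, 0, -0.00206, 0.00348, -1.9, 0, 0, 1, 0, -0.00206, 0.00348, -1.9, 0, 0, 1, 0, 0, 0, 0, 0, 0, 1]
}}

```text
t: 4.08
tool_pos: [0.5324, -0.1113, 0.115]
tool_rot: [[-0.065, 0.989, 0.134], [0.998, 0.065, 0.009], [-0.0, 0.135, -0.991]]
ft_force: [1.8, 3.6, 6.9]
finger_gap: 0.007
gripper_force: 3.3
```

Run:
```python
from h import *
np.set_printoptions(suppress=True,precision=4)
print(telemetry.get_obs()["ft_force"],telemetry.get_obs()["moment"]);print(twist(cur(),pose(.1325)))
```

```text
[1.7629 3.6222 6.8823] [ 0.5248 -0.2881  0.0972]
[-0.0003  0.0017 -0.0009  0.1405  0.0189 -0.1397]
```

Call:
{"method": "play_rows", "body": {
  "plan": [0, -0.00206, 0.00348, -1.9, 0, 0, 1, 0, -0.00206, 0.00348, -1.9, 0, 0, 1, 0, -0.00206, 0.00348, -1.9, 0, 0, 1, 0, -0.00206, 0.00348, -1.9, 0, 0, 1, 0, -0.00206, 0.00348, -1.9, 0, 0, 1, 0, -0.00206, 0.00348, -1.9, 0, 0, 1, 0, -0.00206, 0.00348, -1.9, 0, 0, 1, 0, -0.00206, 0.00348, -1.9, 0, 0, 1, 0, -0.00206, 0.00348, -1.9, 0, 0, 1, 0, 0, 0, 0, 0, 0, 1]
}}

```text
t: 4.92
tool_pos: [0.5233, -0.1115, 0.0809]
tool_rot: [[-0.067, 0.91, 0.41], [0.998, 0.06, 0.029], [0.002, 0.411, -0.912]]
ft_force: [1.2, -1.0, 3.9]
finger_gap: 0.008
gripper_force: 1.7
```

Call:
{"method": "play_rows", "body": {
  "plan": [0, -0.00206, 0.00348, -1.9, 0, 0, 1, 0, -0.00206, 0.00348, -1.9, 0, 0, 1, 0, -0.00206, 0.00348, -1.9, 0, 0, 1, 0, 0, 0, 0, 0, 0, 1]
}}

```text
t: 5.25
tool_pos: [0.524, -0.1088, 0.0741]
tool_rot: [[-0.071, 0.883, 0.464], [0.997, 0.058, 0.041], [0.009, 0.466, -0.885]]
ft_force: [-0.2, -2.1, 3.1]
finger_gap: 0.006
gripper_force: 1.5
```

Run:
```python
from h import *
np.set_printoptions(suppress=True,precision=4)
print(telemetry.get_obs()["ft_force"]);print(twist(cur(),pose(.53)))
f=viewer.grab_frame("side");cv2.imwrite("pics/side3.png",cv2.resize(f["image"][110:230,200:350],None,fx=4,fy=4))
```

```text
[-0.2337 -2.1094  3.1374]
[-0.0034 -0.0024  0.0046 -2.6153 -0.5449 -0.1098]
```

View pics/side3.png

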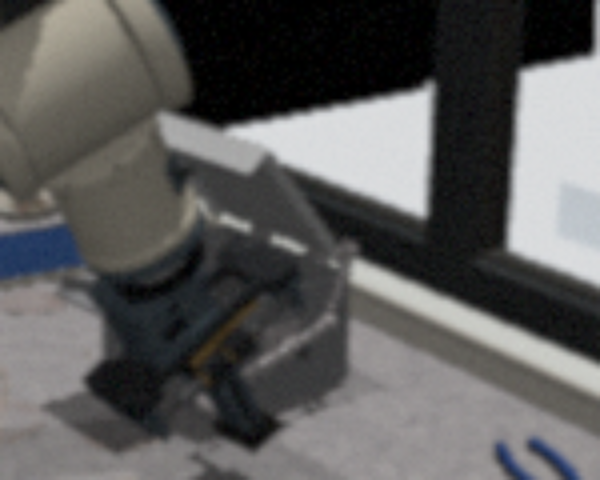

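The lid is nearly open and the fingers are on the pad (crop (250,425)), but the last rows fell short, so I check why.

Run:
```python
from h import *
np.set_printoptions(suppress=True,precision=4)
o=telemetry.get_obs();print(o["joint_positions"],o["effort"],o["joint_vel"]);T=cur();print(T[:3,3]+T[:3,2]*.022, np.degrees(np.arcsin(T[0,2])), pose(.53)[:3,3])
f=viewer.grab_frame("top");cv2.imwrite("pics/top3.png",cv2.resize(f["image"][100:240,190:350],None,fx=4,fy=4))
```

```text
[-0.4719  0.5578  2.1106  1.3577  0.2556 -1.8373] [  0.5202 -63.3516  -9.2225   5.3986   1.4854  -5.3325] [ 0.0066 -0.0093 -0.0172 -0.1462 -0.0021  0.1537]
[ 0.5342 -0.1078  0.0547] 27.558102892013572 [ 0.5244 -0.1121  0.0689]
```

View pics/top3.png

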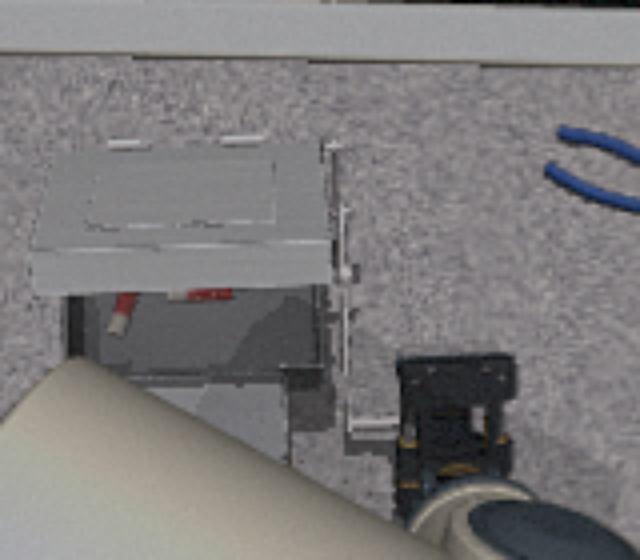

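The view down shows the red cell inside the box at about (205,295), next to another one. The arm is near its wrist singularity because of the tilt (joint 5 at 0.26). I finish the press mostly by moving straight down, easing the tilt.

Call:
{"method": "play_rows", "body": {
  "plan": [0, -0.0001, 0.001, 1, 0, 0, 1, 0, -0.0001, 0.001, 1, 0, 0, 1, 0, -0.0001, 0.001, 1, 0, 0, 1, 0, -0.0001, 0.001, 1, 0, 0, 1, 0, 0, 0, 0, 0, 0, 1, 0, 0, 0, 0, 0, 0, 1]
}}

```text
t: 5.85
tool_pos: [0.5257, -0.1087, 0.0709]
tool_rot: [[-0.072, 0.913, 0.401], [0.997, 0.063, 0.036], [0.008, 0.402, -0.915]]
ft_force: [-2.0, -1.5, 4.2]
finger_gap: 0.005
gripper_force: 1.8
```

```bash
cat > s.py <<'E'
from h import *
np.set_printoptions(suppress=True,precision=4)
o=telemetry.get_obs();T=cur();print(o["joint_positions"],o["ft_force"],"tip",T[:3,3]+T[:3,2]*.022,"rear",T[:3,3]+T[:3,2]*.022+T[:3,1]*.0135,np.degrees(np.arcsin(T[0,2])),"z in tool",T[2,:3])
E
python3 s.py
```

```text
[-0.4431  0.5525  2.0563  0.8874  0.2668 -1.3452] [-2.0452 -1.4742  4.1586] tip [ 0.5345 -0.1079  0.0507] rear [ 0.5468 -0.107   0.0562] 23.626331843413283 z in tool [ 0.0079  0.4023 -0.9155]
```

Call:
{"method": "play_rows", "body": {
  "plan": [0, -0.0004, 0.0009, 0.3, 0, 0, 1, 0, -0.0004, 0.0009, 0.3, 0, 0, 1, 0, -0.0004, 0.0009, 0.3, 0, 0, 1, 0, 0, 0, 0, 0, 0, 1]
}}

```text
t: 6.18
tool_pos: [0.5259, -0.1087, 0.0688]
tool_rot: [[-0.071, 0.919, 0.388], [0.997, 0.062, 0.035], [0.008, 0.389, -0.921]]
ft_force: [-9.3, 1.2, 30.9]
finger_gap: 0.006
gripper_force: 15.5
```

```bash
python3 s.py
```

```text
[-0.4377  0.5554  2.0463  0.8151  0.2729 -1.2683] [-9.3124  1.209  30.8783] tip [ 0.5345 -0.108   0.0486] rear [ 0.5469 -0.1071  0.0538] 22.827249595392445 z in tool [ 0.008   0.3894 -0.921 ]
```

On the stop now (31 N). I hold for about a second and check.

Call:
{"method": "play_rows", "body": {
  "plan": [0, 0, 0, 0, 0, 0, 1, 0, 0, 0, 0, 0, 0, 1, 0, 0, 0, 0, 0, 0, 1, 0, 0, 0, 0, 0, 0, 1, 0, 0, 0, 0, 0, 0, 1, 0, 0, 0, 0, 0, 0, 1, 0, 0, 0, 0, 0, 0, 1, 0, 0, 0, 0, 0, 0, 1, 0, 0, 0, 0, 0, 0, 1, 0, 0, 0, 0, 0, 0, 1]
}}

```text
t: 7.02
tool_pos: [0.5259, -0.1088, 0.0688]
tool_rot: [[-0.071, 0.919, 0.388], [0.997, 0.062, 0.035], [0.008, 0.39, -0.921]]
ft_force: [-7.4, 2.1, 28.9]
finger_gap: 0.004
gripper_force: 14.2
```

```bash
python3 - <<'E'
from h import *
f=viewer.grab_frame("top");I=f["image"];cv2.imwrite("pics/top4.png",cv2.resize(I[100:240,190:350],None,fx=4,fy=4))
W=world(f);i=I.astype(int);m=np.zeros(i.shape[:2],bool);m[160:230,195:275]=1;m&=i[...,2]>i[...,1]+50
n,l,s,c=cv2.connectedComponentsWithStats(m.astype(np.uint8))
for k in range(1,n):
    if s[k,4]>4: print(c[k],np.nanmean(W[l==k],0))
E
python3 s.py
```

```text
[242.03333333 171.96666667] [0.6380598  0.06100954 0.02353738]
[220.92857143 174.57142857] [0.62861657 0.12439788 0.02291017]
[-0.4379  0.5554  2.0466  0.8168  0.2726 -1.2701] [-6.7434  1.9121 28.3551] tip [ 0.5344 -0.108   0.0486] rear [ 0.5468 -0.1071  0.0538] 22.840966902712417 z in tool [ 0.008   0.3897 -0.9209]
```

View pics/top4.png

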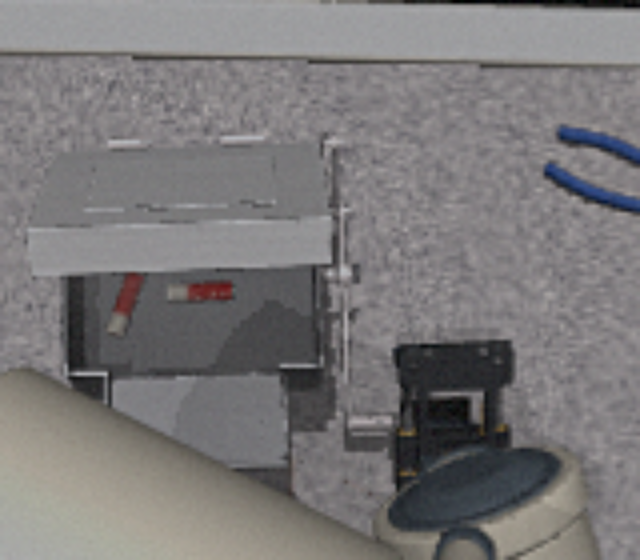

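The cell lies in the box at (205,292), z = 23 mm, and the chute is empty. Next I plan the slow release.

Run:
```python
from h import *
np.set_printoptions(suppress=True,precision=5)
A=cur();print(twist(A,pose(0)), twist(A,pose(0))/54); print(twist(A,pose(.25)))
```

```text
[-0.00306  0.02734 -0.05781 22.9337  -0.48719  0.07574] [-0.00006  0.00051 -0.00107  0.4247  -0.00902  0.0014 ]
[-0.00317  0.01376 -0.03103  8.60985 -0.49001  0.01433]
```

Call:
{"method": "play_rows", "body": {
  "plan": [0, 0.0005, -0.0011, 0.42, 0, 0, 1, 0, 0.0005, -0.0011, 0.42, 0, 0, 1, 0, 0.0005, -0.0011, 0.42, 0, 0, 1, 0, 0.0005, -0.0011, 0.42, 0, 0, 1, 0, 0.0005, -0.0011, 0.42, 0, 0, 1, 0, 0.0005, -0.0011, 0.42, 0, 0, 1, 0, 0.0005, -0.0011, 0.42, 0, 0, 1, 0, 0.0005, -0.0011, 0.42, 0, 0, 1, 0, 0.0005, -0.0011, 0.42, 0, 0, 1, 0, 0.0005, -0.0011, 0.42, 0, 0, 1, 0, 0.0005, -0.0011, 0.42, 0, 0, 1, 0, 0.0005, -0.0011, 0.42, 0, 0, 1, 0, 0.0005, -0.0011, 0.42, 0, 0, 1, 0, 0.0005, -0.0011, 0.42, 0, 0, 1, 0, 0.0005, -0.0011, 0.42, 0, 0, 1, 0, 0.0005, -0.0011, 0.42, 0, 0, 1, 0, 0.0005, -0.0011, 0.42, 0, 0, 1, 0, 0.0005, -0.0011, 0.42, 0, 0, 1]
}}

```text
t: 8.57
tool_pos: [0.5269, -0.1086, 0.0893]
tool_rot: [[-0.071, 0.963, 0.261], [0.997, 0.066, 0.027], [0.009, 0.262, -0.965]]
ft_force: [-5.8, -3.0, 5.7]
finger_gap: 0.003
gripper_force: 3.5
```

Call:
{"method": "play_rows", "body": {
  "plan": [0, 0.0005, -0.0011, 0.42, 0, 0, 1, 0, 0.0005, -0.0011, 0.42, 0, 0, 1, 0, 0.0005, -0.0011, 0.42, 0, 0, 1, 0, 0.0005, -0.0011, 0.42, 0, 0, 1, 0, 0.0005, -0.0011, 0.42, 0, 0, 1, 0, 0.0005, -0.0011, 0.42, 0, 0, 1, 0, 0.0005, -0.0011, 0.42, 0, 0, 1, 0, 0.0005, -0.0011, 0.42, 0, 0, 1, 0, 0.0005, -0.0011, 0.42, 0, 0, 1, 0, 0.0005, -0.0011, 0.42, 0, 0, 1, 0, 0.0005, -0.0011, 0.42, 0, 0, 1, 0, 0.0005, -0.0011, 0.42, 0, 0, 1, 0, 0.0005, -0.0011, 0.42, 0, 0, 1, 0, 0.0005, -0.0011, 0.42, 0, 0, 1, 0, 0.0005, -0.0011, 0.42, 0, 0, 1, 0, 0.0005, -0.0011, 0.42, 0, 0, 1]
}}

```text
t: 9.9
tool_pos: [0.531, -0.1084, 0.1083]
tool_rot: [[-0.071, 0.987, 0.146], [0.997, 0.069, 0.019], [0.009, 0.147, -0.989]]
ft_force: [-4.9, -1.8, 8.3]
finger_gap: 0.005
gripper_force: 4.4
```

```bash
python3 s.py; python3 -c "
from h import *
print(np.round(twist(cur(),pose(0)),4))"
```

```text
[-0.3539  0.5     1.8047  0.1058  0.7088 -0.5004] [-4.8838 -1.7747  8.2655] tip [ 0.5342 -0.108   0.0865] rear [ 0.5475 -0.1071  0.0885] 8.392186477657352 z in tool [ 0.009   0.1469 -0.9891]
[-3.2000e-03  1.1700e-02 -2.1400e-02  8.4496e+00 -5.2840e-01  1.4850e-01]
```

Call:
{"method": "play_rows", "body": {
  "plan": [0, 0.0004, -0.0008, 0.3, 0, 0, 1, 0, 0.0004, -0.0008, 0.3, 0, 0, 1, 0, 0.0004, -0.0008, 0.3, 0, 0, 1, 0, 0.0004, -0.0008, 0.3, 0, 0, 1, 0, 0.0004, -0.0008, 0.3, 0, 0, 1, 0, 0.0004, -0.0008, 0.3, 0, 0, 1, 0, 0.0004, -0.0008, 0.3, 0, 0, 1, 0, 0.0004, -0.0008, 0.3, 0, 0, 1, 0, 0.0004, -0.0008, 0.3, 0, 0, 1, 0, 0.0004, -0.0008, 0.3, 0, 0, 1, 0, 0.0004, -0.0008, 0.3, 0, 0, 1, 0, 0.0004, -0.0008, 0.3, 0, 0, 1, 0, 0.0004, -0.0008, 0.3, 0, 0, 1, 0, 0.0004, -0.0008, 0.3, 0, 0, 1, 0, 0.0004, -0.0008, 0.3, 0, 0, 1, 0, 0.0004, -0.0008, 0.3, 0, 0, 1, 0, 0.0004, -0.0008, 0.3, 0, 0, 1, 0, 0.0004, -0.0008, 0.3, 0, 0, 1]
}}

```text
t: 11.4
tool_pos: [0.5365, -0.108, 0.1234]
tool_rot: [[-0.071, 0.996, 0.052], [0.997, 0.071, 0.013], [0.009, 0.053, -0.999]]
ft_force: [-5.2, 0.7, 10.0]
finger_gap: 0.006
gripper_force: 4.8
```

Call:
{"method": "play_rows", "body": {
  "plan": [0, 0.0003, -0.0005, 0.25, 0, 0, 1, 0, 0.0003, -0.0005, 0.25, 0, 0, 1, 0, 0.0003, -0.0005, 0.25, 0, 0, 1, 0, 0.0003, -0.0005, 0.25, 0, 0, 1, 0, 0.0003, -0.0005, 0.25, 0, 0, 1, 0, 0.0003, -0.0005, 0.25, 0, 0, 1, 0, 0.0003, -0.0005, 0.25, 0, 0, 1, 0, 0.0003, -0.0005, 0.25, 0, 0, 1, 0, 0.0003, -0.0005, 0.25, 0, 0, 1, 0, 0.0003, -0.0005, 0.25, 0, 0, 1, 0, 0, -0.0004, 0, 0, 0, 1, 0, 0, -0.0004, 0, 0, 0, 1]
}}

```text
t: 12.4
tool_pos: [0.5395, -0.1079, 0.1293]
tool_rot: [[-0.071, 0.997, 0.009], [0.997, 0.071, 0.01], [0.009, 0.01, -1.0]]
ft_force: [-4.1, 0.2, 9.7]
finger_gap: 0.003
gripper_force: 4.7
```

```bash
python3 s.py; python3 -c "
from h import *
print(np.round(twist(cur(),pose(0)),4))"
```

```text
[-0.3133  0.5173  1.6575  0.0148  0.9611 -0.3929] [-4.0748  0.2305  9.7042] tip [ 0.5397 -0.1077  0.1073] rear [ 0.5531 -0.1067  0.1075] 0.526577912500559 z in tool [ 0.0091  0.0099 -0.9999]
[-0.0032  0.0016 -0.0012  0.5644 -0.5242  0.1814]
```

Still carrying 9.7 N. I ease up slowly until it is free.

Call:
{"method": "play_rows", "body": {
  "plan": [0, 0, -0.0003, 0, 0, 0, 1, 0, 0, -0.0003, 0, 0, 0, 1, 0, 0, -0.0003, 0, 0, 0, 1, 0, 0, -0.0003, 0, 0, 0, 1, 0, 0, -0.0003, 0, 0, 0, 1, 0, 0, -0.0003, 0, 0, 0, 1, 0, 0, -0.0003, 0, 0, 0, 1, 0, 0, -0.0003, 0, 0, 0, 1, 0, 0, -0.0003, 0, 0, 0, 1, 0, 0, -0.0003, 0, 0, 0, 1, 0, 0, -0.0003, 0, 0, 0, 1, 0, 0, -0.0003, 0, 0, 0, 1, 0, 0, -0.0003, 0, 0, 0, 1, 0, 0, -0.0003, 0, 0, 0, 1, 0, 0, 0, 0, 0, 0, 1]
}}

```text
t: 13.65
tool_pos: [0.5398, -0.1081, 0.1333]
tool_rot: [[-0.071, 0.997, 0.01], [0.997, 0.071, 0.01], [0.009, 0.011, -1.0]]
ft_force: [0.5, 0.4, -0.3]
finger_gap: 0.006
gripper_force: 0.0
```

Free. I retreat straight up and check.

Call:
{"method": "play_rows", "body": {
  "plan": [0, 0, -0.003, 0, 0, 0, 1, 0, 0, -0.01, 0, 0, 0, 1, 0, 0, -0.02, 0, 0, 0, 1, 0, 0, -0.025, 0, 0, 0, 1, 0, 0, -0.025, 0, 0, 0, 1, 0, 0, -0.015, 0, 0, 0, 1, 0, 0, 0, 0, 0, 0, 1, 0, 0, 0, 0, 0, 0, 1, 0, 0, 0, 0, 0, 0, 1]
}}

```text
t: 14.4
tool_pos: [0.5385, -0.1089, 0.2311]
tool_rot: [[-0.071, 0.997, 0.01], [0.997, 0.071, 0.01], [0.009, 0.01, -1.0]]
ft_force: [-0.2, -0.1, -0.7]
finger_gap: 0.007
gripper_force: 0.0
```

```bash
python3 s.py
python3 - <<'E'
from h import *
f=viewer.grab_frame("side");cv2.imwrite("pics/side5.png",cv2.resize(f["image"][130:290,180:380],None,fx=3,fy=3))
f=viewer.grab_frame("top");W=world(f)[140:192,210:262];print(np.nanpercentile(W[...,2],[2,50,98]))
E
```

```text
[-0.3157  0.3892  1.5457  0.0131  1.2005 -0.3916] [-0.1887 -0.1083 -0.6545] tip [ 0.5387 -0.1087  0.2091] rear [ 0.5522 -0.1078  0.2092] 0.5550948256826408 z in tool [ 0.0089  0.0103 -0.9999]
[0.11775791 0.12231715 0.12689146]
```

View pics/side5.png

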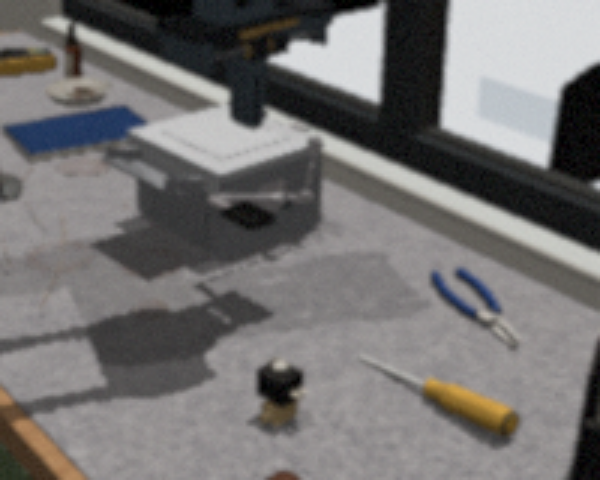

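The lid is shut and flat at 122 mm (crop (225,140)), the chute is empty, the pad is up at (245,212) and the bystanders have not moved.

```bash
python3 -c "
from rig import env
print(env.sign_off())"
```

```text
the job is handed in; nothing more can be done
None
```

The battery is in the box, the lid came down gently and is shut, the arm is clear of everything, and the job is handed in at about 14.5 s; no verdict came back.

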